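Find the stamped nest box and push it into the dispatch lane

ROBOT

A 6-joint arm with a two-finger parallel gripper is mounted at the origin on the work surface. World frame = base frame: x ahead of the robot, y to its left, z up, the work surface at z = 0. Lengths are in m, angles in rad, forces in N, time in s.
With the tool pointing down it reaches from about 0.325 to 0.9 m from the base axis. Payload 3.5 kg.
Tool frame: the origin (TCP) lies on the centre line of the jaws, within the pads' length; the fingertips stand 14 mm ahead of it and the grasp point (between the pads) lies 5 mm behind it (ctrl.finger_overhang is the distance from the TCP to the fingertips, in m); z points along the fingers, y is the line along which they close (so a half turn about z gives the same grasp; the last joint's range is limited). The gripper opens to 85 mm and grips with 20 to 120 N. Pads are 22 mm wide; open, the fingers measure 114 mm over their backs; the gripper's body (76 mm by 85 mm) begins 54 mm behind the grasp point. The pads swing forward as they close: fully open they stand 13 mm farther back than shut.
Start: joints at [-0.103, 0.276, -0.026, 1.268, 0, 1.467], TCP at [0.625, -0, 0.245] pointing down, gripper open.
Joint ranges: [-3.12, 3.12], [-0.85, 1.88], [-1.08, 1.24], [-1.95, 2.15], [-1.57, 1.53], [-3.14, 3.14]. Speed limits (rad/s): [2.57, 2.57, 3.14, 3.14, 3.14, 3.14].

INTERFACE

Orientations are given as a unit quaternion [x, y, z, w].
In Python, from bench import sensors, imaging, ctrl gives the robot as it stands. The module is installed in compiled form; this text tells all that it offers.
- The arm moves only by the shell command python3 -m creep 'ROWS' [OPENING] [FORCE]. ROWS is JSON, a list of rows, each a list of 2 entries, a list of its own where there are three numbers: the shift along the tool's x, y, z each as a share of 0.03 m, from -1 to 1, then the turn, a rotation vector about the tool's x, y, z each as a share of 0.12 rad, from -1 to 1. A call has exactly 8 rows; each row shifts and turns the commanded pose from where the row before left it, along the tool's axes as they then stand; what a row does not reach is not made up. A row lasts 1/12 s, in which the tool goes at most 41.7 mm and 7.16 degrees, less where a joint would pass 70% of its speed; a pose out of reach is approached as far as the arm can. A call with a number of a shift or a turn outside -1 to 1 is refused whole. A call with a gripper value outside its range is refused whole. OPENING is the gripper command: -1 is shut, 1 is fully open, values between are in proportion, set as the call begins (- or left out, the last holds). The fingers move at their own pace and stop on an object; FORCE is the grip in N (left out, the last holds). Time passes only in rows, so rows that do not move let the fingers close, or fill a call up. It gives the time, the measured TCP pose, the force, the opening and the grip force at its end, in the units of the state.
- sensors.state(): the state, without advancing time (a new reading comes with each control period).
- imaging.read_camera(name): name is "scene" or "side" or "wrist"; returns a dict with "color" (480x640x3 uint8, blue, green, red), "range_z" (480x640 float32, m along the optical axis (not along the pixel's ray), 0 where there is no reading), "K" (3x3 intrinsics, pixels), "position" and "rotation" of the camera in the world; the wrist camera has in their place "mount" (4x4, takes a point from camera to tool coordinates, whose origin is the TCP and whose axes are the flange's). Camera axes: x right, y down, z forward; pixel columns grow to the right and rows downward; lengths in m; the calibration is good to about 2 mm. A picture is of the moment at which its call begins: read the wrist's pose just before it.
- ctrl.sign_off(): hands the job in; it is judged then, once.
Trained networks look in a picture, given as the dict that the camera call returned (one of the last four; its "shot" number tells which), for a name from the list of things; names that differ only in an ending like _2 or _b are one class to them, and where a whole thing is asked for, a point or a joint stands for the part that bears it (a point fixed in the world has none). Each returns a list of dicts, best first, with "conf" (0 to 1); they miss things now and then, are a little off and sometimes report something else, mostly with a low value. They report only what shows in the picture. A call takes as long as a camera call.
- imaging.boxes_of(picture, thing): "centre" ([x, y, z] in m, in world coordinates, good to about 4 mm: the middle of the surface that is visible of it).
- imaging.outline_of(picture, thing): "mask" (480x640 bool, what is visible of it).
The state is a dict: "clock": time; "q": joint angles; "joint_vel": joint speeds; "joint_torque": joint torques, N m; "position": TCP position; "ee_rot": TCP orientation; "ft_force": force on the tool from outside, world axes, zero at the start; "moment": the same for the moment, N m; "grip_width": finger opening in m; "grip_force": force on a finger pad.
Only numpy, scipy, OpenCV 4.12 (cv2) and the standard library are available. Lean on these libraries where they do the work, as an engineer would, in place of code of your own. Each camera call takes 0.05 s, during which the arm holds its last target. There are 200 camera calls.

TASK

Two pine nest boxes stand upright on the bench, one on each side of the taped dispatch lane, and one of them has the maker's stamp burnt in underneath. With your fingertips tip each box towards you, over on to its back, so that both undersides show; then push the stamped one sideways along the bench until it lies lengthways in the lane, between the two tapes. Do it all by pulling and pushing: lift and carry nothing, leave the unstamped box on its back where it came down, and leave everything else on the bench alone.

Things in the scene. Friction and masses are not known exactly. Their poses are not given: they have to be found in the camera images.
- box_a: one of the two pine nest boxes, the one that proves stamped; about 0.6 kg. It stands with its back to the robot, its front (round hole) away. Origin under the middle of its floor, z up through the box, x out of the front (yaw 0: straight away from the robot). Walls x -57 to +52 mm, y +-60. The roof, 130 wide, slopes from z 172 at the back down to an overhanging front lip: x +83, z 134 to 147
- box_b: the other nest box, unstamped, otherwise the same. Which stands on the left changes from run to run. Either box on its back: x axis up, z axis towards the robot, 172 mm long, 130 wide, walls 109 high (the lip at the roof end 140). Centre of mass about 85 mm from the floor end
- stamp (a point): the stamp: a dark burnt ring of 74 mm with a small bird in it, at the middle of box_a's underside (box_a's origin); hidden while the box stands. The other underside shows bare wood and four small drain holes, which both have
- roof_end (a point): middle of box_a's roof, at its x = 0, y = 0, z = 163 mm: when the box lies on its back, the end nearest the robot
- heel_a (a point): middle of box_a's rear bottom edge (x = -57.5 mm, z = 0), the edge on which it pivots. Pulled back by the roof lip the box turns on this edge without sliding, passes its balance at about 0.6 rad of tilt and then falls over by itself
- heel_b (a point): the same point of box_b
- lane: the dispatch lane: two parallel strips of cream masking tape flat on the bench, 620 mm long and 30 mm wide, with 165 mm between them (inner edges at y = +-82.5, outer edges at +-112.5 mm). Origin in the middle of the lane on the bench, x along the lane away from the robot, y across it to the left
- queued: the finished nest box already waiting at the far end of the lane, the same make, lying on its back; origin under its floor's middle (now the middle of its far end face, which shows the same stamp). To be left alone
- glue: glue bottle, 54 mm across and 150 high, standing; origin under its middle. To be left alone
- tape_roll: roll of masking tape, 90 mm across and 30 high, lying flat; origin under its middle. To be left alone
- screwdriver: screwdriver lying flat, about 200 mm long; origin under its middle. To be left alone
- offcut_long: dark wood offcut 210 x 55 x 22 mm, origin under its middle. To be left alone
- offcut_short: wood offcut 90 x 70 x 30 mm, origin under its middle. To be left alone
- screw_jar: screw-top jar, 64 mm across and 75 high; origin under its middle. To be left alone
- brush: glue brush lying flat; origin under its middle. To be left alone

How it is judged:
By the outcome, as a careful person would: the job done as asked, in the order asked, and still so for the second after the job is handed in, with the robot touching nothing.
It also fails if it takes over 72 s, if anything falls off the work surface, if the arm or the gripper's body presses on something with over 40 N, if the wrist force passes 120 N, or if a joint passes its speed limit or range.

## Working session

There is one attempt and no reset: what is moved stays moved. The work goes in short steps, Python scripts to look and compute and a shell command to move; the robot and the scene stay as the last step left them, time stands still between calls to the robot, and variables do not carry over. Pictures are saved under pics/ and viewed, at most 10 in all, crops included, and the job is handed in when it is done.

```bash
mkdir -p pics
cat > h.py <<'E'
import numpy as np, cv2
from bench import sensors, imaging, ctrl
from scipy.spatial.transform import Rotation as R
def cloud(p):
    K=np.array(p["K"]);z=p["range_z"];v,u=np.mgrid[:480,:640]
    c=np.stack([(u-K[0,2])/K[0,0]*z,(v-K[1,2])/K[1,1]*z,z],-1)
    Rm=np.array(p["rotation"])
    if Rm.shape!=(3,3): Rm=R.from_quat(Rm).as_matrix()
    w=c@Rm.T+np.array(p["position"]); w[z==0]=np.nan
    return w
E
python3 - <<'E'
from h import *
s=sensors.state();print({k:np.round(v,3).tolist() for k,v in s.items()})
for n in("scene","side"):
    p=imaging.read_camera(n);cv2.imwrite(f"pics/{n}0.png",p["color"]);w=cloud(p);np.save(n+"0.npy",w)
    print(n,np.round(p["position"],3),np.round(p["rotation"],2).tolist())
    for t in["box_a","queued","lane","glue","tape_roll","screwdriver","offcut_long","offcut_short","screw_jar","brush"]:
        print(t,[(np.round(d["centre"],3).tolist(),round(d["conf"],2)) for d in imaging.boxes_of(p,t)[:4]])
E
```

```text
{'clock': 0.0, 'q': [-0.103, 0.277, -0.028, 1.268, 0.0, 1.467], 'joint_vel': [0.0, 0.0, -0.001, -0.001, -0.0, -0.001], 'joint_torque': [-0.001, -44.551, 29.52, 0.016, -0.0, -0.0], 'position': [0.624, 0.0, 0.244], 'ee_rot': [0.707, 0.707, -0.001, -0.001], 'ft_force': [-0.018, -0.515, -0.372], 'moment': [0.028, -0.05, -0.017], 'grip_force': 0.0, 'grip_width': 0.086}
scene [0.374 0.451 1.598] [-0.22, 0.96, -0.15, 0.04]
box_a [([0.576, 0.234, 0.157], 0.96), ([0.534, -0.145, 0.068], 0.84)]
queued [([0.678, 0.029, 0.113], 0.85)]
lane [([0.513, 0.108, -0.002], 0.66), ([0.576, 0.231, 0.158], 0.52), ([0.73, 0.19, 0.072], 0.49)]
glue [([0.364, 0.447, 0.103], 0.69)]
tape_roll [([0.555, 0.439, 0.034], 0.91)]
screwdriver [([0.326, -0.463, 0.02], 0.79)]
offcut_long [([0.598, -0.442, 0.021], 0.69), ([0.368, 0.447, 0.107], 0.66)]
offcut_short []
screw_jar [([0.73, 0.191, 0.073], 0.8), ([0.678, 0.03, 0.113], 0.6), ([0.366, 0.446, 0.106], 0.58)]
brush [([0.705, 0.357, 0.019], 0.81)]
side [ 0.223 -0.789  1.057] [0.91, -0.2, 0.07, -0.36]
box_a [([0.56, 0.183, 0.129], 0.67)]
queued [([0.675, -0.015, 0.105], 0.57)]
lane [([0.457, -0.061, 0.004], 0.59)]
glue [([0.358, 0.428, 0.078], 0.79), ([0.75, 0.276, 0.017], 0.43)]
tape_roll [([0.536, 0.462, 0.021], 0.84)]
screwdriver [([0.388, -0.445, 0.013], 0.48)]
offcut_long [([0.592, -0.448, 0.02], 0.93)]
offcut_short [([0.723, -0.204, 0.032], 0.95), ([0.723, 0.172, 0.066], 0.57)]
screw_jar [([0.726, 0.17, 0.066], 0.6)]
brush [([0.56, 0.183, 0.128], 0.65)]
```

View pics/scene0.png

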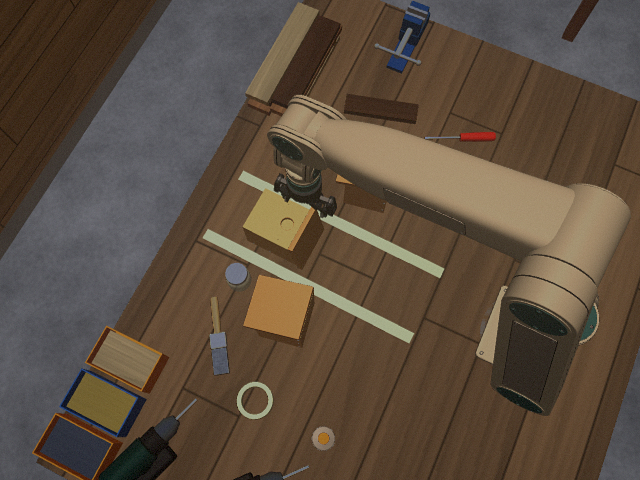

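View pics/side0.png

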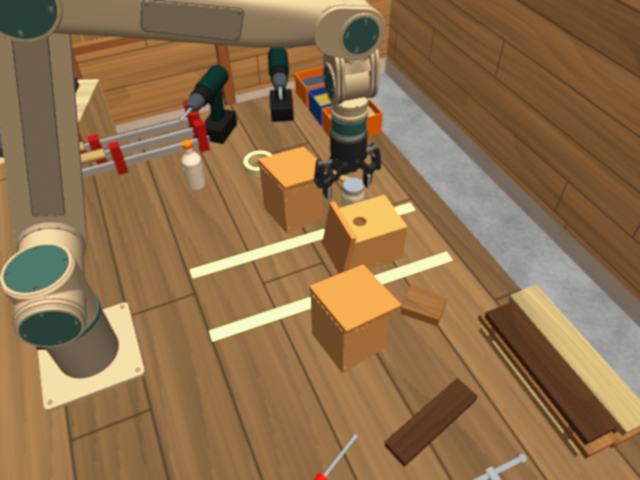

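Run:
```python
from h import *
w=np.concatenate([np.load(n+"0.npy").reshape(-1,3) for n in("scene","side")])
w=w[~np.isnan(w[:,0])]
# height map
def mp(x0,x1,y0,y1,s=.02):
    print("     "+" ".join(f"{y*1000:4.0f}" for y in np.arange(y1-s/2,y0,-s)))
    for x in np.arange(x1-s,x0-1e-6,-s):
        r=[]
        for y in np.arange(y1-s,y0-1e-6,-s):
            m=(w[:,0]>=x)&(w[:,0]<x+s)&(w[:,1]>=y)&(w[:,1]<y+s)
            r.append(f"{w[m,2].max()*1000:4.0f}" if m.any() else "   .")
        print(f"{x*1000+s*500:4.0f} "+" ".join(r))
mp(.32,.9,-.32,.34)
```

```text
330  310  290  270  250  230  210  190  170  150  130  110   90   70   50   30   10  -10  -30  -50  -70  -90 -110 -130 -150 -170 -190 -210 -230 -250 -270 -290 -310
 890    8   10   10    7    6    8    8   10   11   12    8   11    9    7   11    8    7    9   10    9    8    5   11   13   13    6    7    8    8   10    8   85   82
 870   11    7   10    6    8    8    8   11    7   10    7   10    8    7   10    4    7    9    9    8    9    8    8   12    7    9   10    8    8    9    9   55   83
 850    9    8    7    7    7    7   11    7    8   10   10    9    8   10    7    7   10    8    5    7    8    9   10    8   12    7    7    8    7    5    8   59   82
 830    5    9    7    9   10    7    8    9    7   10    7    9    6   12    8    9   10    8    8    7   11   11   11    8    6    9    5    5    5    4    4   52   83
 810    8   10    6    7   10    9    7   10    9    7    8    8    9    9    9    8    7   11    6    6   10    8    9   13    8    8    5    5    6    4    5   51   79
 790    8    6    9   13    5    7    9    7   14   11    7   13    7   12    3    .  
[... 3293 characters left out ...]
    4    4    6    5
 390    8    7    8    9   10    9    9    7    7    7    7   14  719  739  739  739  738  737  729    6    7    7    7    8    7    8   10    5    5    5    6    4    4
 370    8    9    8    6   10    8   10    8    9    7    7    9  728  744  745  744  746  741  732    8    8    8    6   12    6    8    6    6    5    4    5    5    6
 350    7    8   10   10    7    6    9    7    5    6    7    7  742  750  751  751  749  747  734    9   12    9    9    7    8    9    7    5    4    5    5    5    5
 330    8    8    9   10    5   10    9   10    9    9    8    8  750  758  756  756  755  753  732    7    9    9    7    7    9   10    7    4    5    5    5    7    4
```

The scene view shows the left box roof near (280,308) px, the queued box near (282,220), and the tapes running (205,235)-(410,338) and (242,176)-(440,272). The right box is hidden under the arm there. The side view shows it standing at (355,300), with the short offcut behind it at (425,303).

Run:
```python
from h import *
for n in("scene","side"):
    w=np.load(n+"0.npy"); im=cv2.imread(f"pics/{n}0.png")
    f=w.reshape(-1,3)
    for nm,(y0,y1) in dict(L=(.12,.36),R=(-.30,-.11)).items():
        m=(w[...,2]>.14)&(w[...,2]<.19)&(w[...,0]>.43)&(w[...,0]<.72)&(w[...,1]>y0)&(w[...,1]<y1)
        m=cv2.morphologyEx(m.astype(np.uint8),cv2.MORPH_OPEN,np.ones((3,3)))>0
        q=w[m]
        if len(q)<50: print(n,nm,"none");continue
        r=cv2.minAreaRect((q[:,:2]*1000).astype(np.float32));print(n,nm,len(q),np.round(r[0]),np.round(r[1]),round(r[2],1),np.round(cv2.boxPoints(r)).tolist())
    # tape
    g=(im.min(2)>130)&(abs(w[...,2])<.02)&(w[...,0]>.3)&(abs(w[...,1])<.25)&(w[...,0]<1)
    g=(cv2.morphologyEx(g.astype(np.uint8),cv2.MORPH_OPEN,np.ones((3,3))))
    k,l,st,_=cv2.connectedComponentsWithStats(g)
    for i in range(1,k):
        if st[i,4]>150:
            q=w[l==i];r=cv2.minAreaRect((q[:,:2]*1000).astype(np.float32));d=np.linalg.svd(q[:,:2]-q[:,:2].mean(0),full_matrices=False)[2][0]
            print(n,"tape",st[i,4],np.round(q.mean(0)*1000),np.round(r[1]),"dir",round(np.degrees(np.arctan(d[1]/d[0])),1),"xr",np.round([q[:,0].min(),q[:,0].max()],3))
```

```text
scene L 3189 [590. 227.] [141. 131.] 10.3 [[508.0, 279.0], [532.0, 150.0], [671.0, 175.0], [647.0, 304.0]]
scene R 84 [ 586. -133.] [19. 44.] 79.3 [[563.0, -138.0], [606.0, -146.0], [610.0, -128.0], [566.0, -120.0]]
scene tape 288 [831. -86.   0.] [ 31. 101.] dir 1.1 xr [0.777 0.877]
scene tape 1077 [449. -72.   0.] [ 31. 311.] dir -1.8 xr [0.3   0.611]
scene tape 2101 [586. 118.   0.] [ 31. 584.] dir -2.1 xr [0.3   0.884]
side L 1821 [586. 227.] [144. 136.] 10.7 [[502.0, 281.0], [528.0, 147.0], [670.0, 174.0], [644.0, 308.0]]
side R 3760 [ 544. -202.] [142. 133.] 9.5 [[463.0, -148.0], [485.0, -279.0], [626.0, -256.0], [604.0, -125.0]]
side tape 156 [858. 109.   0.] [37. 54.] dir 0.7 xr [0.832 0.886]
side tape 1170 [454. 123.   1.] [ 39. 321.] dir -1.9 xr [0.3   0.621]
side tape 824 [774. -83.   1.] [ 38. 204.] dir -2.4 xr [0.673 0.877]
side tape 975 [396. -70.   1.] [ 38. 200.] dir -1.9 xr [0.3   0.501]
```

```bash
python3 -m creep '[[[-0.88,0.12,0],[0,0,0]],[[-0.88,0.12,0],[0,0,0]],[[-0.88,0.12,0],[0,0,0]],[[-0.88,0.12,0],[0,0,0]],[[-0.88,0.12,0],[0,0,0]],[[-0.88,0.12,0],[0,0,0]],[[-0.88,0.12,0],[0,0,0]],[[0,0,0],[0,0,0]]]' 0.4
python3 -m creep '[[[0,0,0],[0,0,-1]],[[0,0,0],[0,0,-1]],[[0,0,0],[0,0,-1]],[[0,0,0],[0,0,-1]],[[0,0,0],[0,0,-1]],[[0,0,0],[0,0,-1]],[[0,0,0],[0,0,-1]],[[0,0,0],[0,0,-1]]]'
python3 -m creep '[[[0,0,0],[0,0,-1]],[[0,0,0],[0,0,-1]],[[0,0,0],[0,0,-1]],[[0,0,0],[0,0,-1]],[[0,0,0],[0,0,-1]],[[0,0,0],[0,0,-1]],[[0,0,0],[0,0,-0.5]],[[0,0,0],[0,0,0]]]'
python3 - <<'E'
from h import *
s=sensors.state();print(np.round(s["q"],2),np.round(s["position"],3),np.round(R.from_quat(s["ee_rot"]).as_matrix(),3).tolist(),s["grip_width"])
p=imaging.read_camera("scene");w=cloud(p);cv2.imwrite("pics/scene1.png",p["color"])
m=(w[...,2]>.14)&(w[...,2]<.19)&(w[...,0]>.43)&(w[...,0]<.72)&(w[...,1]>-.30)&(w[...,1]<-.11)
q=w[m];print(len(q))
if len(q)>50:
    r=cv2.minAreaRect((q[:,:2]*1000).astype(np.float32));print(np.round(cv2.boxPoints(r)).tolist(),r[2])
E
```

```text
clock: 1.77
position: [0.6509, -0.1897, 0.245]
ee_rot: [0.709, 0.706, -0.001, 0.001]
ft_force: [-0.1, 0.7, -0.3]
grip_width: 0.0598
grip_force: 0.0
clock: 2.43
position: [0.6501, -0.1843, 0.2452]
ee_rot: [0.298, 0.955, 0.0, -0.0]
ft_force: [-0.5, 0.2, -0.4]
grip_width: 0.0599
grip_force: 0.0
clock: 3.1
position: [0.6501, -0.1843, 0.2453]
ee_rot: [-0.085, 0.996, 0.0, -0.0]
ft_force: [-0.2, -0.8, -0.1]
grip_width: 0.0598
grip_force: 0.0
[-0.37  0.37  0.1   1.3   0.   -0.54] [ 0.65  -0.184  0.245] [[-0.986, -0.17, -0.0], [-0.17, 0.986, 0.0], [0.0, 0.0, -1.0]] 0.05977776075874862
2607
[[467.0, -147.0], [490.0, -279.0], [628.0, -255.0], [606.0, -123.0]] 9.716094017028809
```

```bash
python3 -m creep '[[[-0.3,0,0.3],[0,0,0]],[[0,0,0.8],[0,0,0]],[[0,0,0.8],[0,0,0]],[[0,0,0.8],[0,0,0]],[[0,0,0.8],[0,0,0]],[[0,0,0.6],[0,0,0]],[[0,0,0],[0,0,0]],[[0,0,0],[0,0,0]]]'
python3 -m creep '[[[0.3,0,0],[0,0,0]],[[0.2,0,0],[0,0,0]],[[0.2,0,0],[0,0,0]],[[0.2,0,0],[0,0,0]],[[0.2,0,0],[0,0,0]],[[0.1,0,0],[0,0,0]],[[0,0,0],[0,0,0]],[[0,0,0],[0,0,0]]]'
```

```text
clock: 3.82
position: [0.6582, -0.1826, 0.1204]
ee_rot: [-0.084, 0.996, 0.001, -0.002]
ft_force: [0.1, 0.2, 1.4]
grip_width: 0.0596
grip_force: 0.0
clock: 4.48
position: [0.6251, -0.1895, 0.1236]
ee_rot: [-0.085, 0.996, -0.0, 0.002]
ft_force: [4.5, 0.9, 2.8]
grip_width: 0.0598
grip_force: 2.3
```

```bash
python3 -m creep '[[[0.25,0,-0.15],[0,0,0]],[[0.25,0,-0.15],[0,0,0]],[[0.26,0,-0.15],[0,0,0]],[[0.27,0,-0.15],[0,0,0]],[[0.27,0,-0.15],[0,0,0]],[[0.28,0,-0.13],[0,0,0]],[[0.28,0,-0.13],[0,0,0]],[[0.28,0,-0.12],[0,0,0]]]'
python3 - <<'E'
from h import *
p=imaging.read_camera("side");cv2.imwrite("pics/side2.png",p["color"][150:480,150:560])
E
```

```text
clock: 5.15
position: [0.5584, -0.2002, 0.1559]
ee_rot: [-0.084, 0.996, 0.0, -0.001]
ft_force: [1.5, 0.8, -0.2]
grip_width: 0.0597
grip_force: 0.5
```

View pics/side2.png

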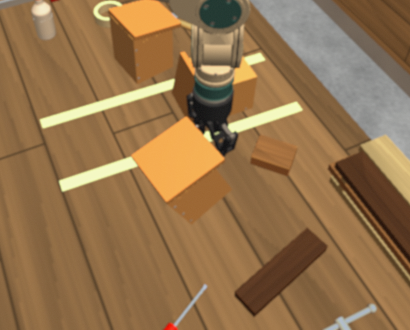

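The crop shows the right box tilting back cleanly on its heel at about (185,170), with the fingers behind its lip.

```bash
python3 -m creep '[[[0.28,0,-0.12],[0,0,0]],[[0.28,0,-0.1],[0,0,0]],[[0.29,0,-0.1],[0,0,0]],[[0.29,0,-0.08],[0,0,0]],[[0.3,0,-0.06],[0,0,0]],[[0.3,0,-0.05],[0,0,0]],[[0.2,0,0],[0,0,0]],[[0,0,0],[0,0,0]]]'
python3 -m creep '[[[0,0,-0.6],[0,0,0]],[[0,0,-0.8],[0,0,0]],[[0,0,-0.8],[0,0,0]],[[0,0,-0.8],[0,0,0]],[[0,0,0],[0,0,0]],[[0,0,0],[0,0,0]],[[0,0,0],[0,0,0]],[[0,0,0],[0,0,0]]]'
python3 - <<'E'
from h import *
p=imaging.read_camera("side");cv2.imwrite("pics/side3.png",p["color"][150:480,150:560])
w=cloud(p);m=(w[...,0]>.25)&(w[...,0]<.62)&(w[...,1]<-.1)&(w[...,1]>-.35)&(w[...,2]>.09)&(w[...,2]<.16)
q=w[m];r=cv2.minAreaRect((q[:,:2]*1000).astype(np.float32));print(len(q),np.round(cv2.boxPoints(r)).tolist(),r[2])
E
```

```text
clock: 5.87
position: [0.5014, -0.21, 0.1715]
ee_rot: [-0.084, 0.996, 0.0, -0.0]
ft_force: [-0.7, -0.1, -0.1]
grip_width: 0.0599
grip_force: 0.0
clock: 6.53
position: [0.5022, -0.2095, 0.26]
ee_rot: [-0.085, 0.996, 0.001, -0.001]
ft_force: [0.3, -0.1, 0.5]
grip_width: 0.0596
grip_force: 0.0
4642 [[305.0, -175.0], [328.0, -306.0], [483.0, -279.0], [460.0, -148.0]] 9.737712860107422
```

View pics/side3.png

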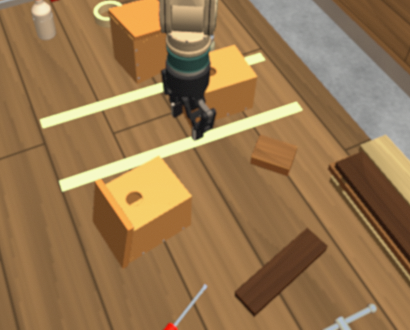

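The right box now lies on its back at about (145,215) in the crop, front hole up. On to the left box.

```bash
python3 -m creep '[[[-0.57,0.87,0],[0,0,0]],[[-0.57,0.87,0],[0,0,0]],[[-0.57,0.87,0],[0,0,0]],[[-0.57,0.87,0],[0,0,0]],[[-0.57,0.87,0],[0,0,0]],[[-0.57,0.87,0],[0,0,0]],[[-0.57,0.87,0],[0,0,0]],[[-0.57,0.87,0],[0,0,0]]]'
python3 -m creep '[[[-0.57,0.87,0],[0,0,0]],[[-0.57,0.87,0],[0,0,0]],[[-0.57,0.87,0],[0,0,0]],[[-0.57,0.87,0],[0,0,0]],[[-0.57,0.87,0],[0,0,0]],[[-0.57,0.87,0],[0,0,0]],[[-0.57,0.87,0],[0,0,0]],[[-0.57,0.87,0],[0,0,0]]]'
python3 -m creep '[[[0,0,0],[0,0,0]],[[0,0,0],[0,0,0]],[[0,0,0.5],[0,0,0]],[[0,0,0],[0,0,0]],[[0,0,0],[0,0,0]],[[0,0,0],[0,0,0]],[[0,0,0],[0,0,0]],[[0,0,0],[0,0,0]]]'
```

```text
clock: 7.25
position: [0.6023, 0.0205, 0.26]
ee_rot: [-0.085, 0.996, 0.0, -0.001]
ft_force: [1.0, 0.1, 0.4]
grip_width: 0.0599
grip_force: 0.0
clock: 7.92
position: [0.702, 0.2491, 0.2596]
ee_rot: [-0.085, 0.996, -0.0, -0.001]
ft_force: [0.6, -0.9, 1.1]
grip_width: 0.0597
grip_force: 0.0
clock: 8.58
position: [0.7026, 0.2473, 0.2475]
ee_rot: [-0.084, 0.996, 0.0, 0.001]
ft_force: [-0.3, 0.4, -0.5]
grip_width: 0.0597
grip_force: 0.0
```

```bash
python3 -m creep '[[[0,0,0.3],[0,0,0]],[[0,0,0.8],[0,0,0]],[[0,0,0.8],[0,0,0]],[[0,0,0.8],[0,0,0]],[[0,0,0.8],[0,0,0]],[[0,0,0.65],[0,0,0]],[[0,0,0],[0,0,0]],[[0,0,0],[0,0,0]]]'
python3 -m creep '[[[0.3,0,0],[0,0,0]],[[0.2,0,0],[0,0,0]],[[0.2,0,0],[0,0,0]],[[0.2,0,0],[0,0,0]],[[0.2,0,0],[0,0,0]],[[0.1,0,0],[0,0,0]],[[0,0,0],[0,0,0]],[[0,0,0],[0,0,0]]]'
```

```text
clock: 9.25
position: [0.701, 0.2473, 0.1202]
ee_rot: [-0.084, 0.996, -0.0, -0.002]
ft_force: [-0.3, 0.3, 1.1]
grip_width: 0.0596
grip_force: 0.0
clock: 9.92
position: [0.6679, 0.2419, 0.123]
ee_rot: [-0.085, 0.996, 0.0, 0.001]
ft_force: [2.9, -0.5, 1.3]
grip_width: 0.0599
grip_force: 1.2
```

Contact. Same pull as before.

```bash
python3 -m creep '[[[0.25,0,-0.15],[0,0,0]],[[0.25,0,-0.15],[0,0,0]],[[0.26,0,-0.15],[0,0,0]],[[0.27,0,-0.15],[0,0,0]],[[0.27,0,-0.15],[0,0,0]],[[0.28,0,-0.13],[0,0,0]],[[0.28,0,-0.13],[0,0,0]],[[0.28,0,-0.12],[0,0,0]]]'
python3 -m creep '[[[0.28,0,-0.12],[0,0,0]],[[0.28,0,-0.1],[0,0,0]],[[0.29,0,-0.1],[0,0,0]],[[0.29,0,-0.08],[0,0,0]],[[0.3,0,-0.06],[0,0,0]],[[0.3,0,-0.05],[0,0,0]],[[0.2,0,0],[0,0,0]],[[0,0,0],[0,0,0]]]'
python3 -m creep '[[[0,0,-0.6],[0,0,0]],[[-0.5,0,-0.8],[0,0,0]],[[-1,0,-0.8],[0,0,0]],[[-1,0,-0.8],[0,0,0]],[[-1,0,0],[0,0,0]],[[-1,0,0],[0,0,0]],[[0,0,0],[0,0,0]],[[0,0,0],[0,0,0]]]'
python3 - <<'E'
from h import *
for n in("scene","side"):
    p=imaging.read_camera(n);cv2.imwrite(f"pics/{n}4.png",p["color"])
    w=cloud(p)
    for nm,(y0,y1) in dict(L=(.1,.36),R=(-.35,-.1)).items():
        m=(w[...,0]>.25)&(w[...,0]<.6)&(w[...,1]<y1)&(w[...,1]>y0)&(w[...,2]>.09)&(w[...,2]<.16)
        q=w[m]
        if len(q)<9: continue
        r=cv2.minAreaRect((q[:,:2]*1000).astype(np.float32));print(n,nm,len(q),np.round(cv2.boxPoints(r)).tolist(),r[2])
    for t in("stamp","queued","box_a"):
        print(t,[(np.round(d["centre"],3).tolist(),round(d["conf"],2)) for d in imaging.boxes_of(p,t)[:4]])
E
```

```text
clock: 10.58
position: [0.6019, 0.2307, 0.1557]
ee_rot: [-0.084, 0.996, 0.0, -0.001]
ft_force: [1.1, -0.1, 1.3]
grip_width: 0.0599
grip_force: 0.6
clock: 11.25
position: [0.5443, 0.2208, 0.1711]
ee_rot: [-0.085, 0.996, -0.0, -0.001]
ft_force: [-0.6, 0.3, -0.3]
grip_width: 0.0597
grip_force: 0.0
clock: 11.92
position: [0.6804, 0.2437, 0.2597]
ee_rot: [-0.084, 0.996, -0.0, -0.001]
ft_force: [-0.5, -0.2, -0.5]
grip_width: 0.0596
grip_force: 0.0
scene L 3180 [[344.0, 250.0], [366.0, 123.0], [522.0, 150.0], [500.0, 277.0]] 9.940074920654297
scene R 2652 [[310.0, -174.0], [332.0, -307.0], [486.0, -282.0], [464.0, -149.0]] 9.38802719116211
stamp [([0.423, 0.201, 0.114], 0.81), ([0.393, -0.207, 0.112], 0.65)]
queued [([0.728, -0.023, 0.113], 0.82)]
box_a [([0.422, 0.207, 0.118], 0.81), ([0.392, -0.207, 0.114], 0.6), ([0.711, 0.19, 0.044], 0.37)]
side L 2636 [[340.0, 251.0], [362.0, 119.0], [519.0, 146.0], [497.0, 278.0]] 9.662773132324219
side R 4648 [[305.0, -177.0], [328.0, -306.0], [483.0, -278.0], [460.0, -149.0]] 10.224808692932129
stamp [([0.42, 0.156, 0.102], 0.75)]
queued [([0.668, -0.017, 0.103], 0.56)]
box_a [([0.417, 0.152, 0.1], 0.91), ([0.384, -0.257, 0.12], 0.58)]
```

View pics/scene4.png

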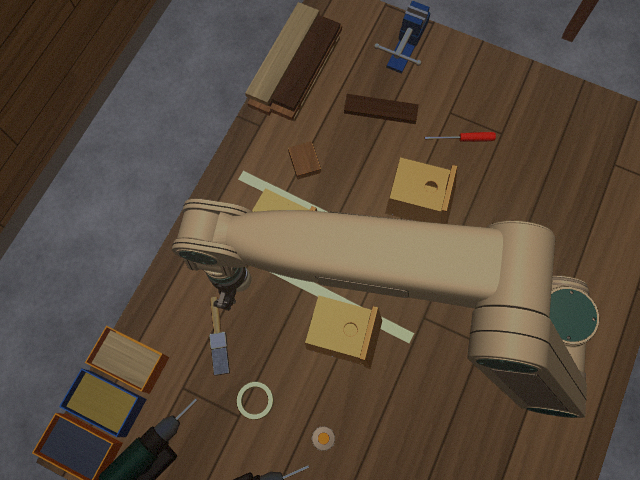

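Both boxes lie on their backs: right one at (425,185) px, left one at (343,328). Now tilt the wrist camera back at the left box's underside.

```bash
python3 -m creep '[[[0,0,0],[0,1,0]],[[0,0,0],[0,1,0]],[[0,0,0],[0,1,0]],[[0,0,0],[0,1,0]],[[0,0,0],[0,1,0]],[[0,0,0],[0,1,0]],[[0,0,0],[0,0,0]],[[0,0,0],[0,0,0]]]'
python3 - <<'E'
from h import *
s=sensors.state();print(np.round(s["q"],2),s["position"])
p=imaging.read_camera("wrist");cv2.imwrite("pics/w5.png",p["color"]);print(np.round(p["mount"],3).tolist())
for t in("stamp","box_a"):
        print(t,[(np.round(d["centre"],3).tolist(),round(d["conf"],2)) for d in imaging.boxes_of(p,t)[:4]])
E
```

```text
clock: 12.98
position: [0.6479, 0.2343, 0.2334]
ee_rot: [-0.079, 0.939, -0.026, -0.334]
ft_force: [0.1, 0.3, -0.3]
grip_width: 0.0594
grip_force: 0.0
[0.23 0.92 0.81 2.15 0.05 0.05] [0.64788592 0.23433642 0.23339349]
[[0.001, -0.953, -0.304, 0.078], [1.0, 0.001, 0.0, -0.001], [-0.0, -0.304, 0.953, -0.128], [0.0, 0.0, 0.0, 1.0]]
stamp [([0.464, 0.199, 0.114], 0.86)]
box_a [([0.464, 0.198, 0.114], 0.85), ([0.326, -0.176, 0.015], 0.79)]
```

View pics/w5.png

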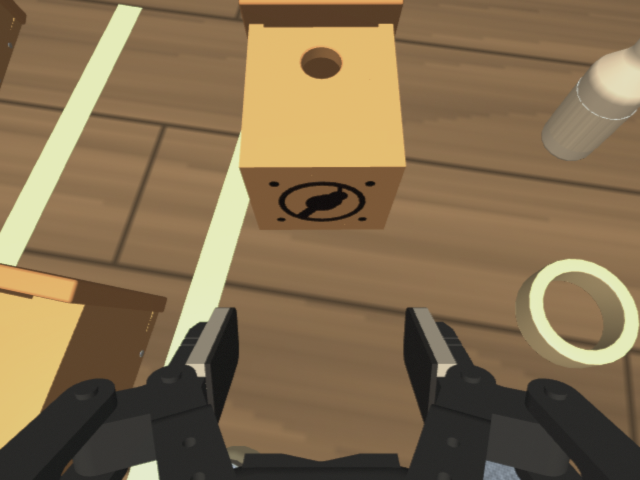

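The wrist view shows the left box with the burnt ring and bird at (322,201) px, so the left box is box_a. Undo the tilt and turn the jaw line along the box.

```bash
python3 -m creep '[[[0,0,0],[0,-1,0]],[[0,0,0],[0,-1,0]],[[0,0,0],[0,-1,0]],[[0,0,0],[0,-1,0]],[[0,0,0],[0,-1,0]],[[0,0,0],[0,-1,0]],[[0,0,0],[0,0,0]],[[0,0,0],[0,0,0]]]'
python3 -m creep '[[[0,0,0],[0,0,1]],[[0,0,0],[0,0,1]],[[0,0,0],[0,0,1]],[[0,0,0],[0,0,1]],[[0,0,0],[0,0,1]],[[0,0,0],[0,0,1]],[[0,0,0],[0,0,1]],[[0,0,0],[0,0,1]]]'
python3 -m creep '[[[0,0,0],[0,0,1]],[[0,0,0],[0,0,1]],[[0,0,0],[0,0,1]],[[0,0,0],[0,0,1]],[[0,0,0],[0,0,1]],[[0,0,0],[0,0,0]],[[0,0,0],[0,0,0]],[[0,0,0],[0,0,0]]]'
cat >> h.py <<'E'
def togo(x,y,z):
    s=sensors.state();M=R.from_quat(s["ee_rot"]).as_matrix()
    print("q",np.round(s["q"],2),"pos",np.round(s["position"],3),"z_t",np.round(M[:,2],3),"yaw_y",round(np.degrees(np.arctan2(M[1,1],M[0,1])),1),"units",np.round(M.T@(np.array([x,y,z])-s["position"])/.03,2))
E
python3 -c "
from h import *
togo(.414,.303,.2)"
```

```text
clock: 13.8
position: [0.6468, 0.2347, 0.241]
ee_rot: [-0.083, 0.996, 0.004, 0.023]
ft_force: [-0.1, -0.4, 0.3]
grip_width: 0.0598
grip_force: 0.0
clock: 14.47
position: [0.6529, 0.2355, 0.2399]
ee_rot: [0.389, 0.921, 0.015, 0.019]
ft_force: [-0.3, -0.0, -0.6]
grip_width: 0.0598
grip_force: 0.0
clock: 15.13
position: [0.6512, 0.2352, 0.2383]
ee_rot: [0.641, 0.767, 0.019, 0.014]
ft_force: [-0.4, 0.5, -0.2]
grip_width: 0.0602
grip_force: 0.0
q [0.25 0.37 0.08 1.24 0.   1.64] pos [0.651 0.235 0.238] z_t [ 0.046  0.012 -0.999] yaw_y 10.3 units [ 3.63 -7.43  0.94]
```

```bash
python3 -m creep '[[[0.46,-0.92,0],[0.39,0,0]],[[0.46,-0.92,0],[0,0,0]],[[0.46,-0.92,0],[0,0,0]],[[0.46,-0.92,0],[0,0,0]],[[0.46,-0.92,0],[0,0,0]],[[0.46,-0.92,0],[0,0,0]],[[0.46,-0.92,0],[0,0,0]],[[0.46,-0.92,0],[0,0,0]]]'
python3 -m creep '[[[0,0,0],[0,0,0]],[[0,0,0.7],[0,0,0]],[[0,0,0.8],[0,0,0]],[[0,0,0.8],[0,0,0]],[[0,0,0.8],[0,0,0]],[[0,0,0],[0,0,0]],[[0,0,0],[0,0,0]],[[0,0,0],[0,0,0]]]'
python3 - <<'E'
from h import *
togo(.414,.303,.075)
p=imaging.read_camera("side");w=cloud(p)
m=(w[...,0]>.25)&(w[...,0]<.6)&(w[...,1]<.27)&(w[...,1]>.1)&(w[...,2]>.08)&(w[...,2]<.16)
q=w[m];r=cv2.minAreaRect((q[:,:2]*1000).astype(np.float32));print(len(q),np.round(cv2.boxPoints(r)).tolist(),r[2])
E
```

```text
clock: 15.8
position: [0.4118, 0.3052, 0.2371]
ee_rot: [0.641, 0.767, 0.001, -0.002]
ft_force: [0.2, -0.2, 0.2]
grip_width: 0.0593
grip_force: 0.0
clock: 16.47
position: [0.4138, 0.3055, 0.1447]
ee_rot: [0.642, 0.767, 0.001, -0.001]
ft_force: [-0.3, -0.5, 0.4]
grip_width: 0.0597
grip_force: 0.0
q [ 0.51  0.16 -0.4   1.01  0.    1.9 ] pos [0.414 0.305 0.145] z_t [-0.     0.004 -1.   ] yaw_y 10.2 units [-0.09 -0.01  2.32]
2878 [[336.0, 249.0], [362.0, 119.0], [520.0, 150.0], [494.0, 281.0]] 11.286104202270508
```

```bash
python3 -m creep '[[[0,0,0.6],[0,0,0]],[[0,0,0.7],[0,0,0]],[[0,0,0.7],[0,0,0]],[[0,0,0.3],[0,0,0]],[[0,0,0],[0,0,0]],[[0,0,0],[0,0,0]],[[-0.2,0,0],[0,0,0]],[[-0.2,0,0],[0,0,0]]]'
python3 -m creep '[[[-0.2,0,0],[0,0,0]],[[-0.2,0,0],[0,0,0]],[[-0.2,0,0],[0,0,0]],[[-0.2,0,0],[0,0,0]],[[-0.2,0,0],[0,0,0]],[[-0.2,0,0],[0,0,0]],[[-0.2,0,0],[0,0,0]],[[-0.2,0,0],[0,0,0]]]'
python3 -m creep '[[[-0.25,0,0],[0,0,0.12]],[[-0.25,0,0],[0,0,0.12]],[[-0.25,0,0],[0,0,0.12]],[[-0.25,0,0],[0,0,0.12]],[[-0.25,0,0],[0,0,0.12]],[[-0.25,0,0],[0,0,0.12]],[[-0.25,0,0],[0,0,0.12]],[[-0.25,0,0],[0,0,0.12]]]'
cat >> h.py <<'E'
def pose(cams=("side","scene"),y0=-.1,y1=.27):
    for n in cams:
        p=imaging.read_camera(n);w=cloud(p)
        m=(w[...,0]>.25)&(w[...,0]<.585)&(w[...,1]<y1)&(w[...,1]>y0)&(w[...,2]>.08)&(w[...,2]<.122)
        m&=(p["color"][...,2]>110)&(p["color"][...,2]>1.3*p["color"][...,0])  # pine only
        m=cv2.morphologyEx(m.astype(np.uint8),cv2.MORPH_OPEN,np.ones((3,3)))>0
        q=w[m]
        if len(q)<100: print(n,"few");continue
        r=cv2.minAreaRect((q[:,:2]*1000).astype(np.float32));print(n,len(q),np.round(r[0]),np.round(r[1]),np.round(cv2.boxPoints(r)).tolist(),round(r[2],1))
E
python3 - <<'E'
from h import *
togo(.4,.1,.075);pose()
p=imaging.read_camera("side");cv2.imwrite("pics/side6.png",p["color"][100:400,150:560])
E
```

```text
clock: 17.18
position: [0.4159, 0.2938, 0.0759]
ee_rot: [0.642, 0.767, 0.002, -0.001]
ft_force: [-0.2, -0.2, -0.8]
grip_width: 0.0594
grip_force: 0.0
clock: 17.85
position: [0.4235, 0.247, 0.0748]
ee_rot: [0.642, 0.767, 0.002, -0.003]
ft_force: [-1.4, 5.3, 2.1]
grip_width: 0.06
grip_force: 0.0
clock: 18.52
position: [0.4305, 0.1859, 0.0739]
ee_rot: [0.685, 0.728, 0.0, -0.002]
ft_force: [0.4, 4.7, 1.0]
grip_width: 0.0598
grip_force: 0.0
q [ 0.27  0.17 -0.57  0.84  0.    1.78] pos [0.43  0.186 0.074] z_t [-0.002  0.003 -1.   ] yaw_y 3.5 units [-2.8  -1.19 -0.05]
side 2471 [433. 117.] [159. 142.] [[346.0, 178.0], [362.0, 38.0], [521.0, 56.0], [505.0, 197.0]] 6.5
scene 197 [447. 125.] [136.  76.] [[376.0, 159.0], [381.0, 83.0], [517.0, 92.0], [512.0, 168.0]] 3.7
```

View pics/side6.png

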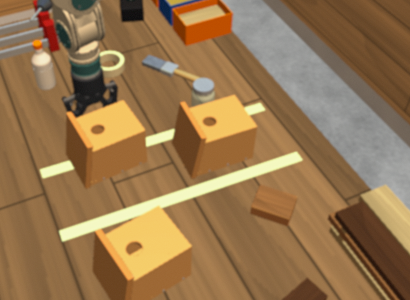

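The crop shows box_a at (105,145) squared against the fingers and moving towards the lane, everything else undisturbed.

```bash
python3 -m creep '[[[-0.25,0,0],[0,0,0.12]],[[-0.25,0,0],[0,0,0.12]],[[-0.25,0,0],[0,0,0.12]],[[-0.25,0,0],[0,0,0.12]],[[-0.25,0,0],[0,0,0.12]],[[-0.25,0,0],[0,0,0.12]],[[-0.25,0,0],[0,0,0.08]],[[-0.25,0,0],[0,0,0]]]'
python3 -m creep '[[[-0.2,0,0],[0,0,0]],[[-0.2,0,0],[0,0,0]],[[-0.1,0,0],[0,0,0]],[[0,0,0],[0,0,0]],[[0,0,0],[0,0,0]],[[0,0,0],[0,0,0]],[[0,0,0],[0,0,0]],[[0,0,0],[0,0,0]]]'
python3 - <<'E'
from h import *
togo(.43,.094,.075);pose()
E
```

```text
clock: 19.33
position: [0.4309, 0.1261, 0.0737]
ee_rot: [0.719, 0.695, 0.0, -0.002]
ft_force: [0.5, 5.7, 1.4]
grip_width: 0.0599
grip_force: 0.0
clock: 20.0
position: [0.4301, 0.1116, 0.0734]
ee_rot: [0.719, 0.695, -0.0, -0.002]
ft_force: [0.1, 2.8, -1.7]
grip_width: 0.0599
grip_force: 0.0
q [ 0.11  0.13 -0.62  0.83  0.    1.71] pos [0.43  0.112 0.073] z_t [-0.003  0.003 -1.   ] yaw_y -2.0 units [-0.59  0.02 -0.06]
side 2768 [428.  47.] [161. 151.] [[344.0, 119.0], [350.0, -31.0], [511.0, -25.0], [505.0, 125.0]] 2.2
scene 159 [443.  52.] [ 74. 138.] [[371.0, 21.0], [509.0, 10.0], [515.0, 84.0], [377.0, 94.0]] 85.7
```

```bash
python3 -m creep '[[[-0.15,0,0],[0,0,0]],[[-0.15,0,0],[0,0,0]],[[-0.15,0,0],[0,0,0]],[[0,0,0],[0,0,0]],[[0.3,0,0],[0,0,0]],[[0.6,0,0],[0,0,0]],[[0.8,0,0],[0,0,0]],[[0.8,0,0],[0,0,0]]]'
python3 -m creep '[[[1,0,0],[0,0,0]],[[1,0,0],[0,0,0]],[[1,0,-0.5],[0,0,0]],[[1,0,-0.5],[0,0,0]],[[1,0,-0.5],[0,0,0]],[[1,0,-0.5],[0,0,0]],[[0,0,0],[0,0,0]],[[0,0,0],[0,0,0]]]'
python3 - <<'E'
from h import *
pose()
for n in("scene","side"):
    p=imaging.read_camera(n);cv2.imwrite(f"pics/{n}7.png",p["color"])
    w=cloud(p);m=(w[...,0]>.3)&(w[...,0]<.585)&(abs(w[...,1])<.15)&(w[...,2]>.06)&(w[...,2]<.16)
    q=w[m];r=cv2.minAreaRect((q[:,:2]*1000).astype(np.float32));print(n,len(q),np.round(r[1]),np.round(cv2.boxPoints(r)).tolist(),r[2])
E
```

```text
clock: 20.77
position: [0.4327, 0.1737, 0.0738]
ee_rot: [0.72, 0.694, -0.0, -0.001]
ft_force: [0.2, -1.0, -0.2]
grip_width: 0.06
grip_force: 0.0
clock: 21.43
position: [0.4397, 0.3549, 0.1354]
ee_rot: [0.718, 0.696, 0.001, -0.001]
ft_force: [-0.2, -0.3, -0.6]
grip_width: 0.0593
grip_force: 0.0
side 2797 [428.  23.] [157. 132.] [[350.0, 88.0], [350.0, -43.0], [507.0, -43.0], [506.0, 89.0]] 0.1
scene 2275 [443.  24.] [122. 134.] [[376.0, -37.0], [509.0, -37.0], [509.0, 85.0], [376.0, 85.0]] 89.9
scene 3237 [131. 163.] [[347.0, -40.0], [510.0, -40.0], [510.0, 91.0], [347.0, 91.0]] 89.8606185913086
side 3938 [163. 135.] [[344.0, 91.0], [344.0, -44.0], [507.0, -44.0], [507.0, 92.0]] 0.046293992549180984
```

View pics/scene7.png

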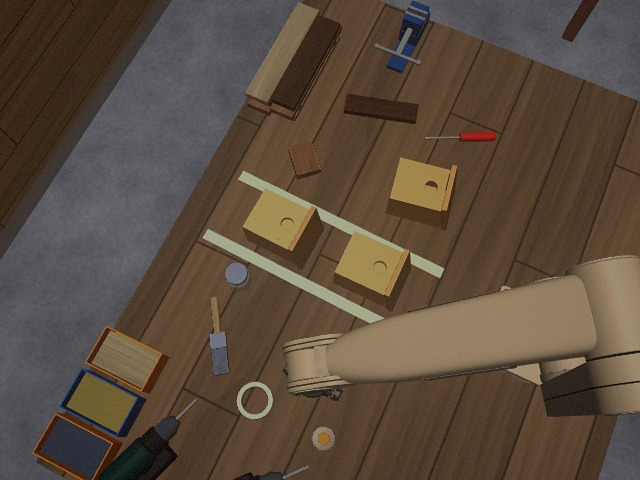

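The scene view shows box_a at (372,265) px, lying lengthways in the lane clear of both tapes. Measured margins are at least 10 mm and it is within 2° of the lane direction. Box_b, the queued box and the loose items have not moved, and the gripper is clear.

```bash
python3 -c "
from bench import ctrl
print(ctrl.sign_off())"
```

```text
the job is handed in; nothing more can be done
None
```

Both boxes are tipped onto their backs and the stamped left one (box_a) lies lengthways between the tapes, with at least 10 mm clear each side and about 2° off the lane direction; box_b was left where it came down, and the job is handed in at about 22 s.

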